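# Park the archive caddy in its bay

### The arm

A 6-joint arm with a two-finger parallel gripper is mounted at the origin on the work surface. World frame = base frame: x ahead of the robot, y to its left, z up, the work surface at z = 0. Lengths are in m, angles in degrees, forces in N, time in s.
With the tool pointing down it reaches from about 0.4 to 0.825 m from the base axis. Payload 7 kg.
Tool frame: the origin (TCP) lies on the centre line of the jaws, within the pads' length; the fingertips stand 14 mm ahead of it and the grasp point (between the pads) lies 5 mm behind it; z points along the fingers, x is the direction in which the jaws open and shut, and the axes are right-handed (so a half turn about z gives the same grasp; the last joint's range is limited). The gripper opens to 88 mm and grips with 3 to 60 N. Pads are 19 mm wide; open, the fingers measure 130 mm over their backs; the gripper's body (78 mm by 193 mm) begins 47 mm behind the grasp point.
Start: joints at [-51.274, 20.546, 0.682, 0, -70.136, -16.507], TCP at [0.255, -0.625, 0.241] pointing down, gripper open.
Joint ranges: [-176.03, 176.03], [-82.01, 121.73], [-58.28, 71.71], [-173.87, 95.51], [-174.79, -0.11], [-173.66, 173.66]. Speed limits (degrees/s): [136.94, 136.94, 172.46, 180, 180, 180].

### API

Orientations are given as [roll, pitch, yaw] about the fixed x, y, z axes, in that order (R = Rz(yaw) Ry(pitch) Rx(roll)).
In Python, from plant import * gives the robot as it stands.
- The arm moves only by the shell command python3 -m handwheel 'ROWS' [OPENING]. ROWS is JSON, a list of rows, each a list of 2 entries, a list of its own where there are three numbers: the shift along the tool's x, y, z each as a share of 0.2 m, from -1 to 1, then the turn, a rotation vector about the tool's x, y, z each as a share of 360 degrees, from -1 to 1. In form: [[[tx, ty, tz], [ax, ay, az]], ...]. A call has 1 to 5 rows; each row is the pose to reach, as a shift and turn from the pose commanded when the call began, along the tool's axes at that moment, turning the shorter way round; what a row does not reach only later rows make up. A row lasts 1/12 s, in which the tool goes at most 41.7 mm and 7.16 degrees, less where a joint would pass 70% of its speed; a pose out of reach is approached as far as the arm can. A call with a number of a shift or a turn outside -1 to 1 is refused whole. A call with a gripper value outside its range is refused whole. OPENING is the closure, from -1 (fully open) to 1 (shut), set as the call begins (- or left out, the last holds). The fingers move at their own pace and stop on an object; the grip force is fixed at half the most. Time passes only in rows, so rows that repeat a pose let the fingers close. It gives the time, the measured TCP pose, the force and the opening at its end, in the units of the state.
- get_obs(): the state, without advancing time (a new reading comes with each control period).
- snapshot(name): name is "scene" or "top" or "wrist"; returns a dict with "color" (420x560x3 uint8, red, green, blue), "z_map" (420x560 float32, m along the optical axis (not along the pixel's ray), 0 where there is no reading), "intrinsics" (3x3 intrinsics, pixels), "rvec" (rotation vector, rad) and "tvec" (3), from world to camera coordinates, as OpenCV has them. Camera axes: x right, y down, z forward; pixel columns grow to the right and rows downward; lengths in m; the calibration is good to about 2 mm. A picture is of the moment at which its call begins.
- close_job(): hands the job in, once; it reports no verdict.
The state is a dict: "clock": time; "joint_pos": joint angles; "qvel": joint speeds; "tau": joint torques, N m; "tool_pos": TCP position; "orientation": TCP orientation; "force": force on the tool from outside, world axes, zero at the start; "moment": the same for the moment, N m; "opening": finger opening in m.
Only numpy, scipy, OpenCV 4.12 (cv2) and the standard library are available. Lean on these libraries where they do the work, as an engineer would, in place of code of your own. Each camera call takes 0.05 s, during which the arm holds its last target. There are 200 camera calls.

### The job

Park the little wheeled archive caddy, with its carton aboard, in the wooden bay: push it ahead over the table until both front castors trail straight behind their pivots, and only then steer it nose first between the kerbs, castors still trailing and never forced hard against the kerbs. Bring it squarely home against the black buffer of the end stop and lean on it there for about a second, with a push that is clearly felt but gentle (around 9 N, never over 15 N), then let go and leave it standing against the stop. Keep its wheels on the table all the time and do not disturb the other things.

Things in the scene. Friction and masses are not known exactly. Their poses are not given: they have to be found in the camera images.
- caddy: Wheeled caddy: plywood deck 130 mm wide, from x = -30 to 180 mm, 40 to 48 mm above the table, low rim round the load; under 1 kg loaded, rolls with under 1 N. Two rear wheels only roll ahead or back, two swivel castors carry the front; all wheels 30 mm diameter. Origin: on the table plane midway between the rear wheels; x points ahead (the pushing direction), y left, z up.
- handle (a point): Middle of the caddy's push handle: a flat wooden crossbar 12 mm thick (along the caddy's x), 110 mm wide (along y), 24 mm high, its middle 146 mm above the table and straight above the caddy's origin, on 12 mm posts at y = +49 and -49 mm. Can be pinched from above between the posts. Caddy's axes.
- nose (a point): Middle of the rubber bumper face on the caddy's front end: x = 186 mm in the caddy's frame, 45 mm above the table; the face is 110 mm wide. Caddy's axes.
- castor_left_wheel (a point): Centre of the wheel of the left front castor; it swings at 18 mm radius round a vertical pivot at x = 145, y = 45 mm in the caddy's frame, and starts turned at random. The castor trails straight when this point is right behind the pivot, at x = 127 mm. Its x axis points from wheel to pivot.
- castor_right_wheel (a point): The same for the right front castor, pivot at x = 145, y = -45 mm in the caddy's frame. From any start about 70 to 110 mm of straight push brings both castors round to trail.
- carton: Lidded cardboard carton, 115 x 100 x 60 mm, riding loose inside the caddy's rim ahead of the handle (centre at about x = 108 mm); its top is 109 mm above the table. Origin under its centre.
- bay: Parking bay: two fixed straight wooden kerbs 150 mm long, 18 mm thick, 50 mm high, 138 mm apart inside (4 mm to spare each side of the deck), with splayed ends 50 mm long that open the mouth to about 190 mm. Origin on the table plane at the start of the straight kerbs, midway between them; x points into the bay along the kerbs. Its place varies.
- stop: The bay's rigid end stop: a fixed upright block across the bay, 130 mm wide, 56 mm high, clamped at a different depth each time, with a black rubber buffer bar (116 mm wide) on screws in front of it. The buffer is set in or out by up to 5 mm, which is not measured. Origin on the table plane under the buffer face's mean place (so the true face lies at x = -5 to 5 mm); x as the bay's.
- tape_roll: Bystander, leave alone: cardboard-brown roll of tape lying flat, 100 mm across, 48 mm high, origin under its centre.
- marker: Bystander, leave alone: black marker pen lying on the table, 130 mm long, 16 mm thick, origin under its middle.
- mug: Bystander, leave alone: white mug, 80 mm across, 90 mm high, origin under its centre.
- stapler: Bystander, leave alone: black stapler, about 130 x 34 x 55 mm, origin under its centre.
- card_tray: Bystander, leave alone: open cardboard tray 90 x 130 x 50 mm, origin under its centre.
- glue: Bystander, leave alone: white glue bottle 48 mm across, 120 mm high, origin under its centre.
Things that resemble listed ones, but are neither listed nor needed, are in the scene too. Leave any red look-alike of the carton alone.

How it is judged:
By the outcome, as a careful person would: the job done as asked, in the order asked, and still so for the second after the job is handed in, with the robot touching nothing.
It also fails if it takes over 70 s, if anything falls off the work surface, if the arm or the gripper's body presses on something with over 40 N, if the wrist force passes 120 N, or if a joint passes its speed limit or range.

## Working session

There is one attempt and no reset: what is moved stays moved. The work goes in short steps, Python scripts to look and compute and a shell command to move; the robot and the scene stay as the last step left them, time stands still between calls to the robot, and variables do not carry over. Pictures are saved under pics/ and viewed, about 8 in all and at most 12, crops included, and the job is handed in when it is done.

```bash
ls; mkdir -p pics
cat > h.py <<'E'
from plant import *
import numpy as np, cv2
def save(s,n,crop=None,k=1):
    im=s["color"][:,:,::-1]
    if crop: im=im[crop[1]:crop[3],crop[0]:crop[2]]
    cv2.imwrite("pics/"+n,cv2.resize(im,None,fx=k,fy=k,interpolation=cv2.INTER_CUBIC))
def ray(s,u,v):
    R=cv2.Rodrigues(np.array(s["rvec"],float))[0];t=np.array(s["tvec"],float).ravel();K=np.array(s["intrinsics"])
    return R,t,np.linalg.inv(K)@[u,v,1]
def at_z(s,u,v,z):
    R,t,d=ray(s,u,v);c=-R.T@t;w=R.T@d;return c+w*(z-c[2])/w[2]
def at_d(s,u,v):
    R,t,d=ray(s,u,v);return R.T@(d*s["z_map"][int(v),int(u)]-t)
def cloud(s):
    R,t,_=ray(s,0,0);K=np.array(s["intrinsics"]);v,u=np.mgrid[:420,:560]
    d=np.stack([u,v,np.ones_like(u)],-1)@np.linalg.inv(K).T
    return (d*s["z_map"][...,None]-t)@R
def proj(s,p):
    return cv2.projectPoints(np.array(p,float).reshape(-1,3),np.array(s["rvec"],float),np.array(s["tvec"],float),np.array(s["intrinsics"],float),None)[0].reshape(-1,2)
E
python3 - <<'E'
from h import *
import pickle
o=get_obs();print({k:np.round(v,3) for k,v in o.items()})
t=snapshot("top");c=snapshot("scene");pickle.dump((t,c),open("s0.pkl","wb"))
a=t["color"];save(t,"top0.png",None,1.42);save(c,"scene0.png",None,1.42)
E
```

```text
pics
{'clock': np.float64(0.0), 'joint_pos': array([-5.1277e+01,  2.0590e+01,  6.3400e-01, -1.8000e-02, -7.0137e+01,
       -1.6507e+01]), 'qvel': array([ 0.026, -0.062, -0.024,  0.019, -0.006, -0.034]), 'tau': array([-0.0000e+00, -5.8272e+01,  2.9303e+01,  6.9970e+00,  7.0000e-03,
       -0.0000e+00]), 'tool_pos': array([ 0.255, -0.624,  0.24 ]), 'orientation': array([-1.79990e+02, -9.40000e-02,  1.12211e+02]), 'force': array([-0.275, -0.502,  0.336]), 'moment': array([0.008, 0.042, 0.043]), 'opening': np.float64(0.087)}
```

View pics/top0.png

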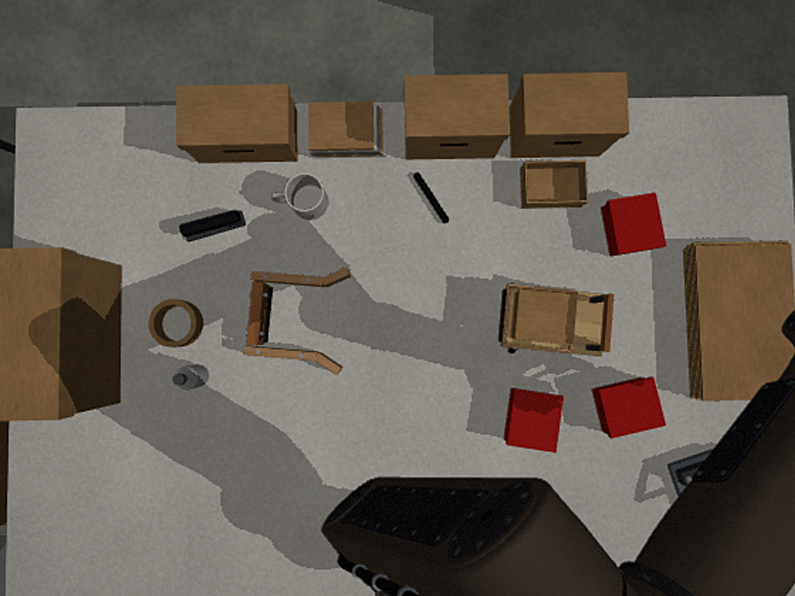

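View pics/scene0.png

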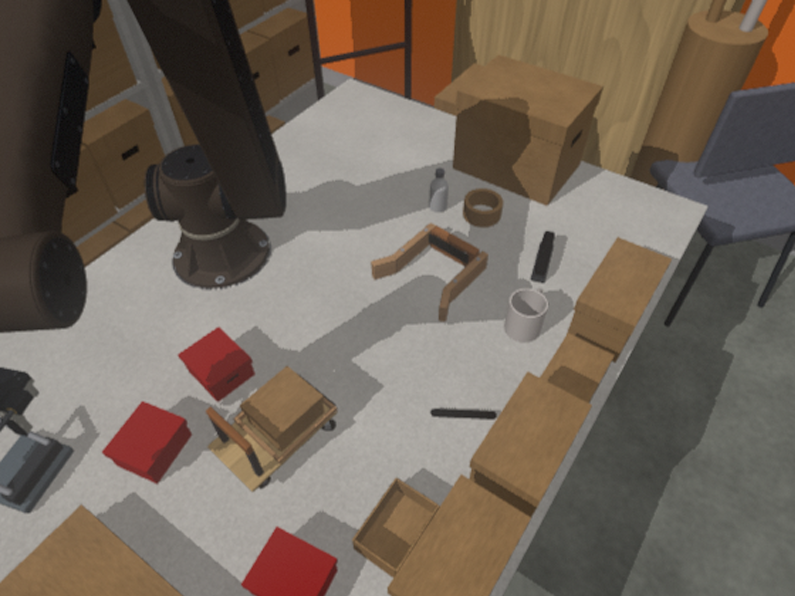

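Run:
```python
from h import *
import pickle
t,c=pickle.load(open("s0.pkl","rb"))
for nm,s in (("top",t),("scene",c)):
    P=cloud(s);ok=s["z_map"]>0
    print(nm,"cam",np.round(-ray(s,0,0)[0].T@ray(s,0,0)[1],3))
    if nm=="top":
        base=[at_z(s,x/1.42,y/1.42,h) for x,y,h in [(607,320,.158),(253,312,.05),(349,272,.05),(340,368,.05),(430,198,.01)]];print(np.round(base,3))
        cx=base[0][:2]
    def rect(m,l):
        q=P[m&ok][:,:2].astype(np.float32)
        if len(q)>5: r=cv2.minAreaRect(q);print(l,len(q),np.round(q.mean(0),4),np.round(r[0],4),np.round(r[1],4),round(r[2],2))
    near=lambda a,b:(np.abs(P[...,0]-a[0])<b)&(np.abs(P[...,1]-a[1])<b)
    Z=P[...,2]
    rect(near(cx,.12)&(Z>.15)&(Z<.165),"handle")
    rect(near(cx,.2)&(Z>.103)&(Z<.115),"carton")
    rect(near(cx,.3)&(Z>.037)&(Z<.051)&(s["color"][...,0]>s["color"][...,2]+15)&(s["color"][...,1]>s["color"][...,0]*.6),"deck")
save(t,"crop_bay.png",(160,170,260,280),7 if 0 else 5.4);save(t,"crop_cad.png",(340,185,450,260),7)
```

```text
top cam [0.432 0.027 1.291]
[[ 0.457 -0.375  0.158]
 [ 0.488  0.318  0.05 ]
 [ 0.568  0.119  0.05 ]
 [ 0.37   0.14   0.05 ]
 [ 0.73  -0.055  0.01 ]]
handle 210 [ 0.4528 -0.3756] [ 0.4527 -0.3762] [0.0136 0.1083] 83.46
carton 1477 [ 0.4673 -0.2711] [ 0.4654 -0.2961] [0.1674 0.1038] 82.05
deck 1442 [ 0.4815 -0.4041] [ 0.485  -0.4357] [0.476  0.5382] 89.59
scene cam [ 0.954 -0.591  1.025]
handle 229 [ 0.4558 -0.3812] [ 0.4535 -0.3805] [0.0122 0.1115] 83.59
carton 1566 [ 0.4691 -0.2779] [ 0.4621 -0.3013] [0.1714 0.1106] 83.39
deck 1471 [ 0.5061 -0.3577] [ 0.5009 -0.3892] [0.5697 0.4406] 19.78
```

View pics/crop_bay.png

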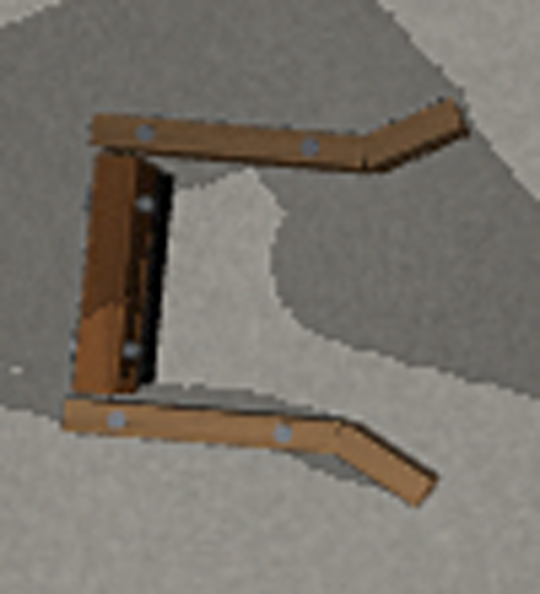

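View pics/crop_cad.png

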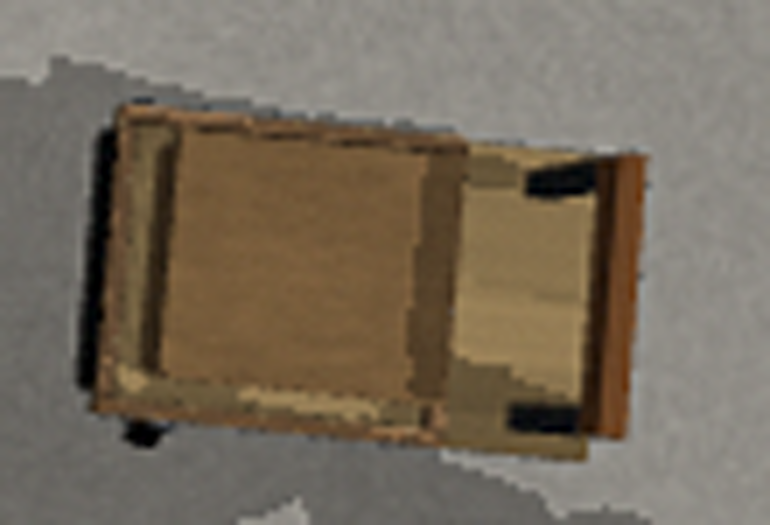

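Run:
```python
from h import *
import pickle
t,c=pickle.load(open("s0.pkl","rb"))
X=lambda u,v,z:at_z(t,160+u/5.4-.5+.5/5.4,170+v/5.4-.5+.5/5.4,z)
k=[X(108,147,.05),X(363,168,.05),X(95,115,.05),X(368,134,.05),X(68,400,.05),X(342,420,.05),X(64,431,.05),X(330,452,.05)]
print("image kerb",np.round(k,4)[:,:2].tolist())
B=lambda a,b:np.round(X(*a,b)[:2],4)
print("buffer top front edge z.03-.05",[B((173,178),z) for z in (.04,.05)],[B((153,382),z) for z in (.04,.05)], "block front top",B((137,158),.056),B((117,388),.056))
for s in (t,c):
    P=cloud(s);Z=P[...,2];ok=s["z_map"]>0
    m=ok&(Z>.044)&(Z<.054)&(P[...,1]>.155)&(P[...,1]<.3)
    fits=[]
    for lo,hi in ((.525,.57),(.37,.42)):
        q=P[m&(P[...,0]>lo)&(P[...,0]<hi)]
        f=np.polyfit(q[:,1],q[:,0],1);r=q[:,0]-np.polyval(f,q[:,1])
        print(len(q),f,"rms",r.std(),"range",np.ptp(r),"mean z",q[:,2].mean());fits.append(f)
    f=np.mean(fits,0);print("centre x at y=.17:",np.polyval(f,.17)," yaw",90-np.degrees(np.arctan(f[0])))
    m=ok&(Z>.052)&(Z<.062)&(P[...,0]>.42)&(P[...,0]<.52)&(P[...,1]>.2)&(P[...,1]<.4)
    q=P[m];print("block top",len(q),cv2.minAreaRect(q[:,:2].astype(np.float32)))
    m=ok&(Z>.015)&(Z<.052)&(P[...,0]>.43)&(P[...,0]<.51)&(P[...,1]>.2)&(P[...,1]<.33)
    q=P[m];print("buffer",len(q),np.round(np.percentile(q,[1,5,50,95],axis=0),3).tolist())
```

```text
image kerb [[0.5556, 0.314], [0.5418, 0.1753], [0.5733, 0.3211], [0.5603, 0.1724], [0.4186, 0.3359], [0.4052, 0.1879], [0.4019, 0.3381], [0.3881, 0.1945]]
buffer top front edge z.03-.05 [array([0.5389, 0.2807]), array([0.5381, 0.2787])] [array([0.4275, 0.2921]), array([0.4275, 0.2899])] block front top [0.5488 0.2969] [0.4246 0.308 ]
295 [0.02525615 0.54946524] rms 0.008319171314487723 range 0.04595473619409385 mean z 0.04986722377879224
299 [0.18116764 0.35628918] rms 0.0064139175231360075 range 0.029230456585848608 mean z 0.04978395287664842
centre x at y=.17: 0.4704232289989617  yaw 84.10725946687874
block top 333 ((0.47125181555747986, 0.3089069724082947), (0.04189524054527283, 0.0990961343050003), 84.23834991455078)
buffer 124 [[0.431, 0.286, 0.017], [0.434, 0.287, 0.02], [0.471, 0.302, 0.041], [0.505, 0.313, 0.051]]
206 [-0.03604657  0.56236184] rms 0.00968286887890249 range 0.043410097265494385 mean z 0.04789443067174459
181 [0.17270354 0.36073999] rms 0.006646235715824876 range 0.03059319765150409 mean z 0.04754230322315605
centre x at y=.17: 0.47316675881920306  yaw 86.09114179444974
block top 161 ((0.4716625511646271, 0.30291032791137695), (0.042043618857860565, 0.09875842183828354), 85.49576568603516)
buffer 149 [[0.433, 0.28, 0.028], [0.434, 0.281, 0.032], [0.472, 0.289, 0.045], [0.506, 0.318, 0.052]]
```

Run:
```python
from h import *
import pickle
t,c=pickle.load(open("s0.pkl","rb"))
X=lambda u,v,z:at_z(t,340+u/7-.5+.5/7,185+v/7-.5+.5/7,z)
a,b=X(633,155,.158),X(615,438,.158);d=a-b
h=(a+b)/2;print("handle",a,b,h,"len",np.linalg.norm(d),"yaw",np.degrees(np.arctan2(d[0],-d[1])))
print("deck rear-left",X(650,157,.048),X(586,459,.048))
d1=X(440,150,.052)-X(122,106,.052);d2=X(435,440,.052)-X(95,411,.052)
for d in(d1,d2):print("rim yaw",np.degrees(np.arctan2(-d[1],-d[0])))
n=(X(107,130,.045)+X(82,388,.045))/2;print("nose",n,"nose-handle",n-h,"len",np.hypot(*(n-h)[:2]),"yaw",np.degrees(np.arctan2((n-h)[1],(n-h)[0])))
from scipy.spatial.transform import Rotation as R
o=get_obs();Rm=R.from_euler("xyz",o["orientation"],degrees=True).as_matrix()
T=np.array([h[0],h[1],.148]);print("tool shift m",Rm.T@(T-o["tool_pos"]),"share",Rm.T@(T-o["tool_pos"])/.2)
```

```text
handle [ 0.50672382 -0.38333613  0.158     ] [ 0.39861224 -0.37206847  0.158     ] [ 0.45266803 -0.3777023   0.158     ] len 0.10869716821660443 yaw 84.04997248898616
deck rear-left [ 0.51300709 -0.43032249  0.048     ] [ 0.38682452 -0.39831767  0.048     ]
rim yaw 81.11163484422543
rim yaw 84.1383784146427
nose [ 0.47432694 -0.19545059  0.045     ] nose-handle [ 0.02165891  0.18225171 -0.113     ] len 0.18353418171823369 yaw 83.22271829165486
tool shift m [0.15365709 0.27624958 0.09191238] share [0.76828547 1.3812479  0.45956189]
```

```bash
python3 -m handwheel '[[[0.4,0.72,0],[0,0,0.0783]],[[0.4,0.72,0],[0,0,0.0783]],[[0.4,0.72,0],[0,0,0.0783]],[[0.4,0.72,0],[0,0,0.0783]],[[0.4,0.72,0],[0,0,0.0783]]]' -1
cat > d.py <<'E'
from h import *
from scipy.spatial.transform import Rotation as R
import sys
o=get_obs();Rm=R.from_euler("xyz",o["orientation"],degrees=True).as_matrix()
T=np.array([float(v) for v in sys.argv[1:4]])
print("t",o["clock"],"pos",o["tool_pos"],"rpy",o["orientation"],"F",o["force"],"open",o["opening"]);print("share",Rm.T@(T-o["tool_pos"])/.2)
E
python3 d.py .4527 -.3777 .148
```

```text
clock: 0.52
tool_pos: [0.3609, -0.4926, 0.2405]
orientation: [180.0, -0.1, 83.7]
force: [-1.3, -1.0, 0.4]
opening: 0.0878
t 0.5167 pos [ 0.36093047 -0.49257997  0.24045717] rpy [ 1.79971934e+02 -5.54367749e-02  8.36893015e+01] F [-1.28328877 -0.95595337  0.39075184] open 0.08777420685683973
share [0.62090816 0.39270245 0.46307926]
```

```bash
python3 -m handwheel '[[[0.62,0.393,0],[0,0,0]],[[0.62,0.393,0],[0,0,0]],[[0.62,0.393,0],[0,0,0]],[[0.62,0.393,0],[0,0,0]],[[0.62,0.393,0],[0,0,0]]]' -1
python3 d.py .4527 -.3777 .148
python3 - <<'E'
from h import *
w=snapshot("wrist");save(w,"wrist1.png",None,1.0)
E
```

```text
clock: 0.93
tool_pos: [0.4517, -0.378, 0.2404]
orientation: [180.0, -0.0, 84.2]
force: [-0.0, -0.9, 0.6]
opening: 0.0876
t 0.9333 pos [ 0.4517109  -0.37801299  0.2403787 ] rpy [ 1.79985162e+02 -3.15353114e-02  8.42443351e+01] F [-0.04734602 -0.92230329  0.62899196] open 0.08755620026295392
share [0.00179881 0.00464401 0.46189576]
```

View pics/wrist1.png

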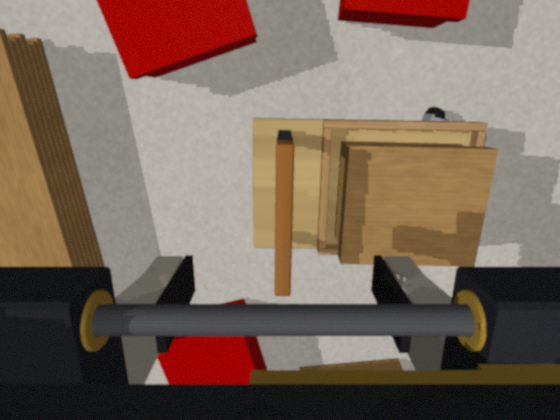

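```bash
python3 - <<'E'
from h import *
w=snapshot("wrist")
a,b=at_z(w,285,141,.158),at_z(w,283,295,.158);print(a,b,(a+b)/2,np.linalg.norm(a-b))
E
python3 -m handwheel '[[[0.002,0.005,0.2],[0,0,0]],[[0.002,0.005,0.4],[0,0,0]],[[0.002,0.005,0.455],[0,0,0]],[[0.002,0.005,0.455],[0,0,0]],[[0.002,0.005,0.455],[0,0,0]]]' -1
python3 d.py .4527 -.3777 .148
```

```text
[ 0.39408818 -0.37143525  0.158     ] [ 0.50314352 -0.38372681  0.158     ] [ 0.44861585 -0.37758103  0.158     ] 0.1097458440857272
clock: 1.45
tool_pos: [0.4501, -0.3819, 0.1502]
orientation: [-179.9, 0.0, 84.0]
force: [0.3, -0.5, 0.3]
opening: 0.0874
t 1.45 pos [ 0.45011951 -0.38189853  0.1501609 ] rpy [-1.79936794e+02  3.01782813e-02  8.40013660e+01] F [ 0.3273978  -0.50101178  0.2945778 ] open 0.08740761676010066
share [0.02223177 0.01064989 0.01078103]
```

```bash
python3 -m handwheel '[[[0.02,0,0.03],[0,0,0]],[[0.02,0,0.03],[0,0,0]],[[0.02,0,0.03],[0,0,0]]]' -1
python3 -m handwheel '[[[0,0,0],[0,0,0]],[[0,0,0],[0,0,0]],[[0,0,0],[0,0,0]],[[0,0,0],[0,0,0]],[[0,0,0],[0,0,0]]]' 1
python3 -m handwheel '[[[0,0,0],[0,0,0]],[[0,0,0],[0,0,0]],[[0,0,0],[0,0,0]],[[0,0,0],[0,0,0]],[[0,0,0],[0,0,0]]]' 1
python3 -m handwheel '[[[0,0,0],[0,0,0]],[[0,0,0],[0,0,0]],[[0,0,0],[0,0,0]]]'
python3 d.py .4527 -.3777 .148
python3 - <<'E'
from h import *
w=snapshot("wrist");t=snapshot("top");
im=np.vstack([cv2.resize(w["color"][:300,100:520],(630,450))]);im2=cv2.resize(t["color"][180:270,330:460],(650,450))
save({"color":np.vstack([im,np.zeros((2,630,3),np.uint8)])},"w2.png")
E
```

```text
clock: 1.7
tool_pos: [0.4514, -0.3771, 0.1449]
orientation: [179.9, 0.0, 84.0]
force: [-0.9, 0.6, 1.5]
opening: 0.0874
clock: 2.12
tool_pos: [0.4509, -0.3769, 0.1437]
orientation: [180.0, 0.0, 84.0]
force: [0.8, 0.1, 1.2]
opening: 0.0601
clock: 2.53
tool_pos: [0.4508, -0.3769, 0.1435]
orientation: [-180.0, -0.0, 84.0]
force: [0.7, 0.6, 0.3]
opening: 0.0267
clock: 2.78
tool_pos: [0.4508, -0.3769, 0.1436]
orientation: [-180.0, -0.0, 84.0]
force: [0.2, -0.4, -0.5]
opening: 0.0115
t 2.7833 pos [ 0.4507667  -0.37692254  0.14355054] rpy [-1.79996655e+02 -9.78236903e-04  8.40286955e+01] F [ 0.2358388  -0.4006927  -0.52279308] open 0.011515055459853499
share [-0.00286023  0.01001714 -0.02224794]
```

View pics/w2.png

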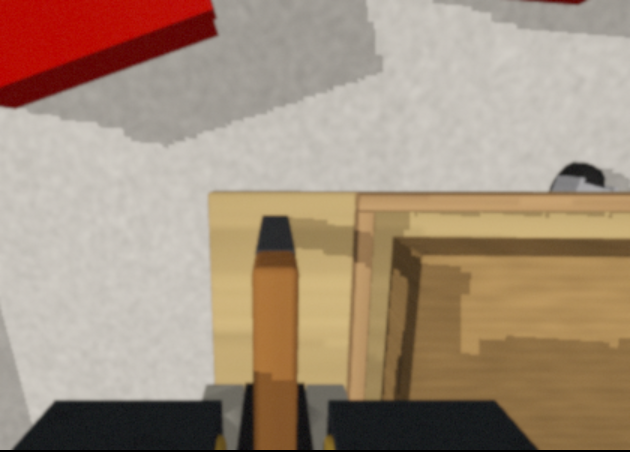

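```bash
cat > lat.py <<'E'
from h import *
import sys
# caddy lateral offset in tool: uv of bar end (z .158), uv of deck edge (z .048), full-res wrist px
w=snapshot("wrist");o=get_obs();y=np.radians(o["orientation"][2]);left=np.array([-np.sin(y),np.cos(y)])
a=[float(v) for v in sys.argv[1:]]
for u,v,z,off in ((a[0],a[1],.158,.055),(a[2],a[3],.048,.065)):
    p=at_z(w,u,v,z)[:2];print("caddy centre left of TCP by mm",1e3*((p-o["tool_pos"][:2])@left-off))
E
python3 lat.py 283 176.3 290 128
python3 - <<'E'
import numpy as np
# bay line, and lateral offset of handle from it
for H in ([.4508,-.3769],[.4508+.002,-.3769]):
    yaw=np.radians(84.65);p=np.array([.480,.25]);d=np.array([np.cos(yaw),np.sin(yaw)]);l=np.array([-d[1],d[0]])
    r=np.array(H)-p;print("along",r@d,"left",r@l)
E
```

```text
caddy centre left of TCP by mm -0.03583638612968121
caddy centre left of TCP by mm -1.0239191740663567
along -0.6268916351045881 left -0.02937903735482067
along -0.6267051561328171 left -0.03137032477583433
```

```bash
python3 -m handwheel '[[[0,0,0],[0,0,-0.005]],[[0,0,0],[0,0,-0.01]],[[0,0,0],[0,0,-0.015]],[[0,0,0],[0,0,-0.02]],[[0,0,0],[0,0,-0.0233]]]'
python3 -m handwheel '[[[0.01,0,0],[0,0,0]],[[0.03,0,0],[0,0,0]],[[0.06,0,0],[0,0,0]],[[0.09,0,0],[0,0,0]],[[0.12,0,0],[0,0,0]]]'
python3 -m handwheel '[[[0.04,0,0],[0,0,0]],[[0.08,0,0],[0,0,0]],[[0.12,0,0],[0,0,0]],[[0.16,0,0],[0,0,0]],[[0.2,0,0],[0,0,0]]]'
python3 -m handwheel '[[[0.04,0,0],[0,0,0]],[[0.08,0,0],[0,0,0]],[[0.12,0,0],[0,0,0]],[[0.16,0,0],[0,0,0]],[[0.2,0,0],[0,0,0]]]'
python3 -m handwheel '[[[0.04,0,0],[0,0,0]],[[0.08,0,0],[0,0,0]],[[0.11,0,0],[0,0,0]],[[0.13,0,0],[0,0,0]],[[0.14,0,0],[0,0,0]]]'
```

```text
clock: 3.35
tool_pos: [0.4509, -0.377, 0.1436]
orientation: [180.0, 0.0, 92.5]
force: [0.1, 0.3, 0.0]
opening: 0.0117
clock: 3.77
tool_pos: [0.4498, -0.3522, 0.1436]
orientation: [180.0, 0.0, 92.4]
force: [0.6, -0.3, -0.6]
opening: 0.0116
clock: 4.18
tool_pos: [0.448, -0.312, 0.1436]
orientation: [180.0, 0.0, 92.4]
force: [0.8, -1.2, -1.5]
opening: 0.012
clock: 4.6
tool_pos: [0.4464, -0.2722, 0.1436]
orientation: [180.0, 0.0, 92.4]
force: [1.1, -1.1, -1.0]
opening: 0.0115
clock: 5.02
tool_pos: [0.4453, -0.2444, 0.1436]
orientation: [180.0, -0.0, 92.4]
force: [-0.2, -0.9, -1.2]
opening: 0.012
```

```bash
python3 d.py .445 -.24 .1436
python3 - <<'E'
from h import *
import pickle
t=snapshot("top");c=snapshot("scene");w=snapshot("wrist");pickle.dump((t,c,w),open("s1.pkl","wb"))
u=proj(c,[.445,-.15,.05])[0].astype(int);print(u)
a=c["color"][u[1]-50:u[1]+50,u[0]-65:u[0]+65]
a=cv2.resize(a,(780,600),interpolation=cv2.INTER_CUBIC)
save({"color":a},"sc1.png");save(w,"w3.png",None,1.4)
E
```

```text
t 5.0167 pos [ 0.44527232 -0.24437316  0.14357201] rpy [ 1.79993505e+02 -6.17915149e-03  9.24475582e+01] F [-0.18581986 -0.90033374 -1.16114107] open 0.012042236617279278
share [ 0.02190401 -0.00042657 -0.00013764]
[224 257]
```

View pics/sc1.png

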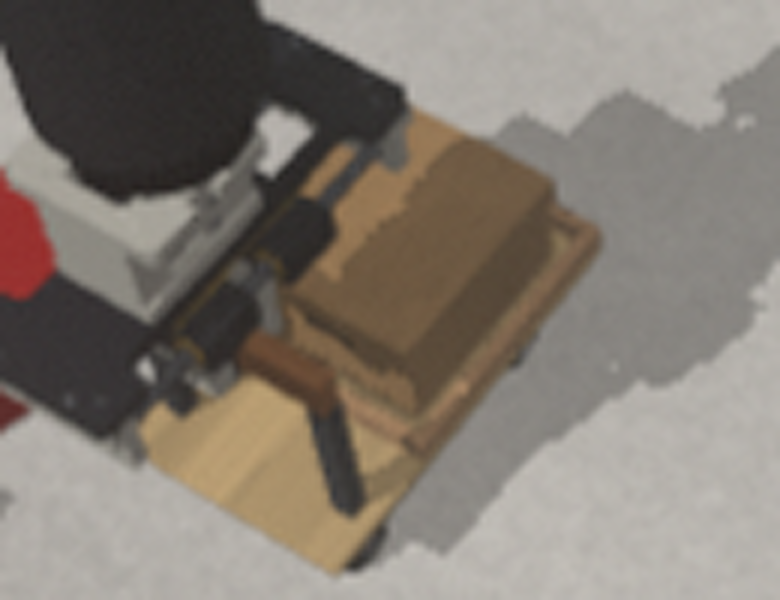

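View pics/w3.png

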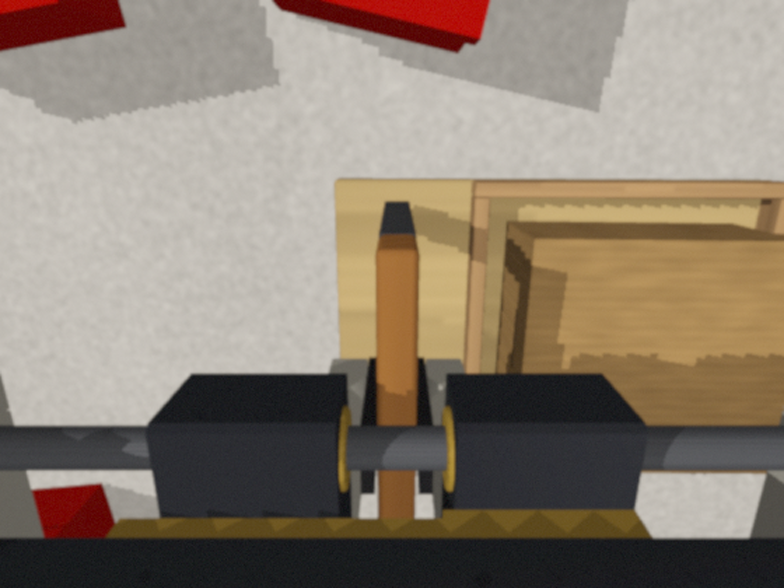

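```bash
python3 - <<'E'
from h import *
import pickle
t,c,w=pickle.load(open("s1.pkl","rb"))
y=np.radians(92.45);o=np.array([.4453,-.2444])
def W(x,yy,z):return [o[0]+x*np.cos(y)-yy*np.sin(y),o[1]+x*np.sin(y)+yy*np.cos(y),z]
for p in (W(.127,-.045,.015),W(.145,-.045,.015),W(.163,-.045,.015),W(.145,-.063,.015),W(-.03,-.065,.048),W(.18,-.065,.048)):
    u=proj(c,p)[0];print((u-[224-65,257-50])*6)
E
python3 -m handwheel '[[[0.02,0,0],[0,0,0]],[[0.05,0,0],[0,0,0]],[[0.09,0,0],[0,0,0]],[[0.13,0,0],[0,0,0]],[[0.17,0,0],[0,0,0]]]'
python3 -m handwheel '[[[0.04,0,0],[0,0,0]],[[0.08,0,0],[0,0,0]],[[0.12,0,0],[0,0,0]],[[0.15,0,0],[0,0,0]],[[0.175,0,0],[0,0,0]]]'
python3 -m handwheel '[[[0.025,0.0001,0],[0,0,0.0018]],[[0.05,0.0006,0],[0,0,0.0036]],[[0.075,0.0013,0],[0,0,0.0054]],[[0.1,0.0023,0],[0,0,0.0072]],[[0.125,0.0035,0],[0,0,0.009]]]'
python3 -m handwheel '[[[0.025,0.0001,0],[0,0,0.0018]],[[0.05,0.0006,0],[0,0,0.0036]],[[0.075,0.0013,0],[0,0,0.0054]],[[0.1,0.0023,0],[0,0,0.0072]],[[0.125,0.0035,0],[0,0,0.009]]]'
python3 -m handwheel '[[[0.025,0.0001,0],[0,0,0.0018]],[[0.05,0.0006,0],[0,0,0.0036]],[[0.05,0.0006,0],[0,0,0.0036]],[[0.05,0.0006,0],[0,0,0.0036]]]'
python3 d.py .45 -.1 .1436
python3 - <<'E'
from h import *
import pickle
c=snapshot("scene");t=snapshot("top");pickle.dump((t,c),open("s2.pkl","wb"))
im=cv2.resize(c["color"][120:310,180:400],(792,684),interpolation=cv2.INTER_CUBIC)[:600]
save({"color":im},"sc2.png")
save(t,"t2.png",(150,150,390,320),3.3)
E
```

```text
[508.86673056 330.25310317]
[529.90260528 304.13127186]
[550.61037125 278.41687794]
[559.88831171 320.25407982]
[335.19983633 563.56270947]
[599.62012073 233.57413335]
clock: 5.58
tool_pos: [0.4437, -0.2103, 0.1436]
orientation: [180.0, -0.0, 92.4]
force: [1.4, -0.7, -0.0]
opening: 0.0121
clock: 6.0
tool_pos: [0.4423, -0.1752, 0.1436]
orientation: [180.0, -0.0, 92.5]
force: [0.3, -1.4, -0.8]
opening: 0.012
clock: 6.42
tool_pos: [0.4418, -0.1507, 0.1436]
orientation: [-180.0, 0.0, 89.1]
force: [0.2, -1.2, 0.4]
opening: 0.0119
clock: 6.83
tool_pos: [0.4429, -0.1256, 0.1435]
orientation: [-180.0, 0.0, 85.9]
force: [-0.2, -0.2, 0.9]
opening: 0.0116
clock: 7.17
tool_pos: [0.4438, -0.1157, 0.1435]
orientation: [-180.0, -0.0, 84.7]
force: [-0.2, 0.8, 0.8]
opening: 0.012
t 7.1667 pos [ 0.44384364 -0.11571659  0.14351384] rpy [-1.79992963e+02 -1.40907571e-02  8.46730957e+01] F [-0.2486942   0.75422229  0.76386858] open 0.011978318696130938
share [ 0.08110138  0.02335329 -0.0004137 ]
```

View pics/sc2.png

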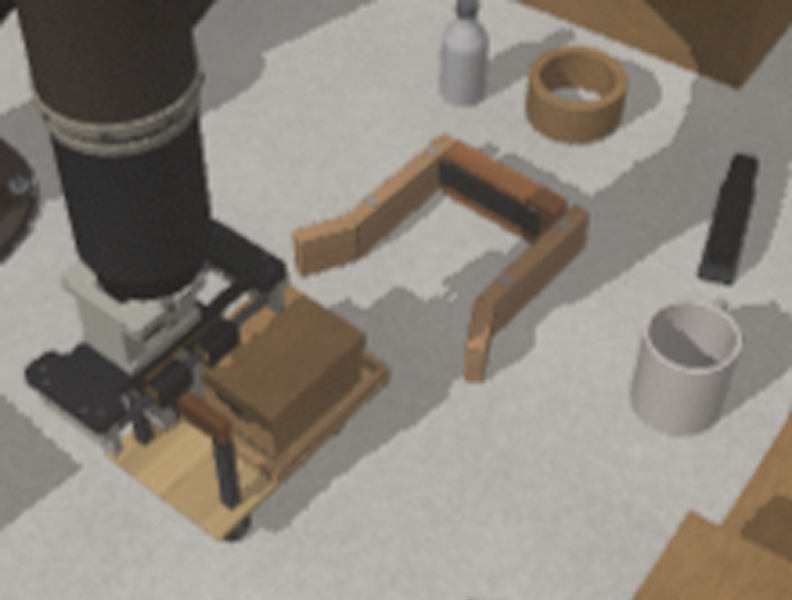

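View pics/t2.png

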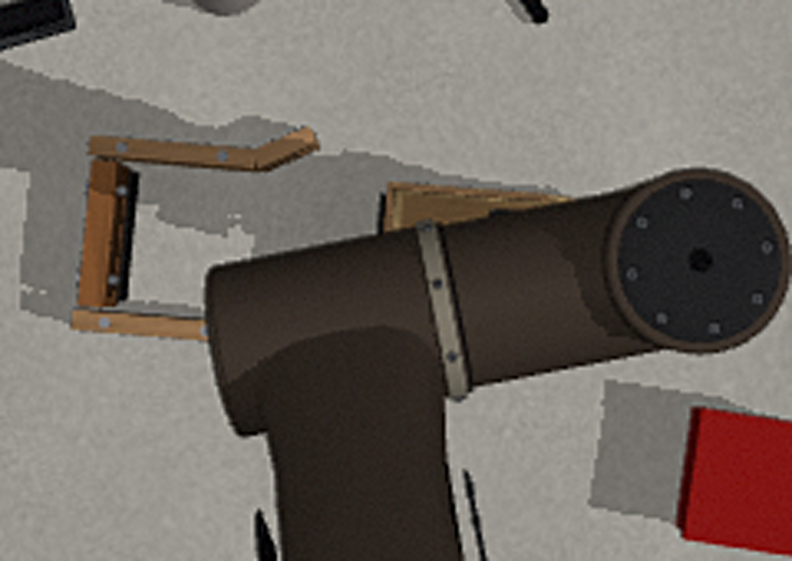

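Run:
```python
from h import *
import pickle
t,c=pickle.load(open("s2.pkl","rb"))
X=lambda u,v,z:at_z(t,150+u/3.3-.35,150+v/3.3-.35,z)[:2]
a,b=X(99,155.8,.05),X(255,168.6,.05)
yaw=np.radians(84.65);L=np.array([-np.sin(yaw),np.cos(yaw)])
print(a,b,"kerb line yaw",np.degrees(np.arctan2(*(a-b)[::-1])))
for z in(.045,.052,.058):
    p,q=X(389,183.5,z),X(560,199,z);print(z,"left of right kerb mm",1e3*(p-a)@L,1e3*(q-a)@L,1e3*(p-b)@L, "yaw",np.degrees(np.arctan2(*(p-q)[::-1])))
# refine kerb edges in colour: profile columns along kerb in t
P=cloud(t);g=t["color"].astype(int)
sat=g[...,0]-g[...,2]
for u in (185,195,205,215,222):
    col=sat[185:210,u];print(u,col.tolist())
for u in (270,280,290,300,310): print(u,sat[195:220,u].tolist())
```

```text
[0.55548767 0.31384135] [0.5416708  0.17497674] kerb line yaw 84.31783724185068
0.045 left of right kerb mm 4.6159713074174515 6.819132935829364 3.8069561746573366 yaw 83.82810140114495
0.052 left of right kerb mm 5.130272106867414 7.3210540191179305 4.321256974107294 yaw 83.82810140114495
0.058 left of right kerb mm 5.571101363538777 7.7512720905080865 4.762086230778658 yaw 83.82810140114495
185 [7, 9, 7, 6, 7, 4, 15, 56, 34, -3, 21, 48, 35, 20, 39, 41, 36, 35, 34, 31, 29, 28, 6, 11, 20]
195 [7, 7, 8, 8, 10, 8, 4, 28, 52, 51, 48, 49, 55, 35, 16, 7, 7, 9, 9, 8, 6, 8, 7, 8, 8]
205 [12, 8, 6, 8, 8, 8, 6, 2, 32, 50, 54, 51, 51, 53, 30, 16, 6, 6, 8, 10, 7, 6, 8, 8, 7]
215 [10, 10, 11, 10, 8, 6, 8, 7, 3, 46, 57, 45, 29, 51, 54, 29, 11, 8, 8, 7, 8, 7, 6, 7, 7]
222 [10, 8, 8, 7, 9, 7, 8, 8, 6, 9, 48, 51, 54, 51, 48, 41, 25, 5, 7, 7, 7, 6, 9, 8, 6]
270 [10, 10, 10, 12, 8, 7, 9, 7, 8, 1, 54, 53, 38, 43, 46, 46, 48, 51, 50, 49, 52, 53, 57, 58, 36]
280 [9, 11, 10, 10, 10, 9, 7, 8, 7, 7, 2, 49, 53, 39, 46, 47, 46, 47, 44, 49, 52, 13, 7, 0, 1]
290 [9, 10, 10, 10, 9, 10, 9, 10, 10, 9, 5, 8, 50, 60, 44, 46, 45, 45, 46, 44, 47, 51, 16, 13, 9]
300 [10, 9, 12, 10, 10, 11, 10, 10, 11, 11, 6, 4, 24, 50, 43, 56, 48, 51, 15, -8, 6, 13, 11, 9, 12]
310 [9, 10, 10, 11, 9, 11, 9, 10, 8, 11, 10, 7, 2, 37, 52, 40, 50, 53, 20, 8, 11, 9, 11, 11, 12]
```

```bash
python3 -m handwheel '[[[0.015,0,0],[0,0,0]],[[0.04,0,0],[0,0,0]],[[0.08,0,0],[0,0,0]],[[0.12,0,0],[0,0,0]],[[0.16,0,0],[0,0,0]]]'
python3 -m handwheel '[[[0.04,0,0],[0,0,0]],[[0.08,0,0],[0,0,0]],[[0.12,0,0],[0,0,0]],[[0.16,0,0],[0,0,0]],[[0.2,0,0],[0,0,0]]]'
python3 -m handwheel '[[[0.04,0,0],[0,0,0]],[[0.08,0,0],[0,0,0]],[[0.12,0,0],[0,0,0]],[[0.14,0,0],[0,0,0]],[[0.15,0,0],[0,0,0]]]'
python3 d.py .45 -.1 .1436
python3 - <<'E'
from h import *
import pickle
w=snapshot("wrist");t=snapshot("top");c=snapshot("scene");pickle.dump((t,c,w),open("s3.pkl","wb"))
save(w,"w4.png",(200,60,560,320),2.2)
E
```

```text
clock: 7.68
tool_pos: [0.4469, -0.0835, 0.1436]
orientation: [180.0, -0.0, 84.6]
force: [-0.4, -0.7, -0.1]
opening: 0.0118
clock: 8.1
tool_pos: [0.4507, -0.0435, 0.1436]
orientation: [180.0, -0.0, 84.7]
force: [1.3, -1.5, -1.0]
opening: 0.012
clock: 8.52
tool_pos: [0.4535, -0.0138, 0.1436]
orientation: [180.0, -0.0, 84.7]
force: [0.7, -0.5, -1.1]
opening: 0.0118
t 8.5167 pos [ 0.45351143 -0.01381728  0.14357759] rpy [ 1.79992142e+02 -7.48753879e-03  8.46832325e+01] F [ 0.66006745 -0.53751684 -1.13416069] open 0.011830546183714607
share [-4.30686518e-01  2.24477243e-02 -1.65260654e-04]
```

View pics/w4.png

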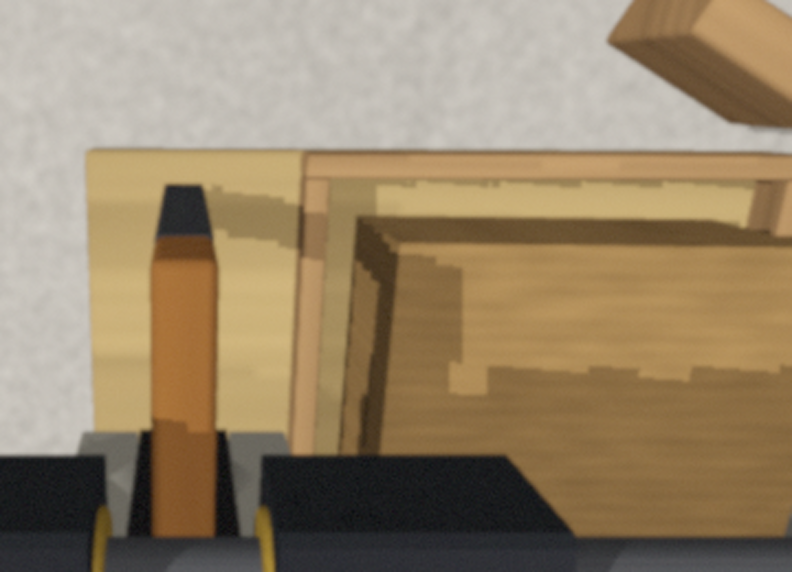

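Run:
```python
from h import *
import pickle
t,c,w=pickle.load(open("s3.pkl","rb"))
X=lambda u,v,z:at_z(w,200+u/2.2-.3,60+v/2.2-.3,z)[:2]
T=np.array([.4535,-.0138]);y=np.radians(84.68);d=np.array([np.cos(y),np.sin(y)]);l=np.array([-d[1],d[0]])
for n,p in (("deck corner",X(88,150,.048)),("deck edge fwd",X(280,150.5,.048)),("rim .052",X(760,153,.052)),("kerb base end",X(735,122,.0)),("kerb base right",X(785,128,.0)),("splay tip low",X(610,41,.05)),("splay tip",X(697,38,.05)),("splay top",X(612,38,.0))):
    print(n,np.round(p,4),"ahead,left mm",np.round(1e3*np.array([(p-T)@d,(p-T)@l]),1))
P=cloud(w);q=(P[...,:2]-T);a=q@d;b=q@l;Z=P[...,2]
for lo,hi in((.11,.12),(.12,.13),(.13,.14),(.14,.15),(.15,.16),(.16,.175)):
    m=(a>lo)&(a<hi)&(Z>.005)&(Z<.056)&(b>.067)&(b<.15);print(lo,m.sum(),np.round(np.percentile(b[m],[2,10])*1e3,1) if m.sum() else "")
m=(Z>.04)&(Z<.055)&(b<.072)&(b>.05);print("deck left edge",np.percentile(b[m],[90,97,99])*1e3)
```

```text
deck corner [ 0.3872 -0.0354] ahead,left mm [-27.7  64. ]
deck edge fwd [0.3927 0.0218] ahead,left mm [29.8 63.9]
rim .052 [0.4061 0.1621] ahead,left mm [170.7  63.5]
kerb base end [0.402  0.1888] ahead,left mm [197.  70.]
kerb base right [0.4058 0.2068] ahead,left mm [215.2  68. ]
splay tip low [0.3708 0.1169] ahead,left mm [122.5  94.5]
splay tip [0.3722 0.1415] ahead,left mm [147.1  95.3]
splay top [0.3697 0.1433] ahead,left mm [148.6  98. ]
0.11 0 
0.12 0 
0.13 0 
0.14 823 [94.3 95.3]
0.15 1170 [89.  90.3]
0.16 1296 [80.7 82.1]
deck left edge [63.81409223 64.29780785 64.42458968]
```

```bash
python3 -m handwheel '[[[0.015,0,0],[0,0,0]],[[0.035,0,0],[0,0,0]],[[0.055,0,0],[0,0,0]],[[0.075,0,0],[0,0,0]],[[0.095,0,0],[0,0,0]]]'
python3 -m handwheel '[[[0.02,0,0],[0,0,0]],[[0.04,0,0],[0,0,0]],[[0.06,0,0],[0,0,0]],[[0.08,0,0],[0,0,0]],[[0.1,0,0],[0,0,0]]]'
python3 -m handwheel '[[[0.02,0,0],[0,0,0]],[[0.04,0,0],[0,0,0]],[[0.06,0,0],[0,0,0]],[[0.08,0,0],[0,0,0]],[[0.09,0,0],[0,0,0]]]'
python3 -m handwheel '[[[0.02,0,0],[0,0,0]],[[0.04,0,0],[0,0,0]],[[0.06,0,0],[0,0,0]],[[0.08,0,0],[0,0,0]],[[0.09,0,0],[0,0,0]]]'
python3 -m handwheel '[[[0.01,0,0],[0,0,0]],[[0.02,0,0],[0,0,0]],[[0.025,0,0],[0,0,0]],[[0.025,0,0],[0,0,0]],[[0.025,0,0],[0,0,0]]]'
python3 - <<'E'
from h import *
o=get_obs();print(o["moment"],o["force"])
w=snapshot("wrist");T=o["tool_pos"][:2];y=np.radians(o["orientation"][2]);d=np.array([np.cos(y),np.sin(y)]);l=np.array([-d[1],d[0]])
P=cloud(w);q=(P[...,:2]-T);a=q@d;b=q@l;Z=P[...,2]
for lo in np.arange(.06,.2,.02):
    m=(a>lo)&(a<lo+.02)&(Z>.044)&(Z<.054)&(b>.066)&(b<.12);n=(a>lo)&(a<lo+.02)&(Z>.036)&(Z<.06)&(b<.0665)&(b>.05)
    print(round(lo,2),m.sum(),np.round(np.percentile(b[m],[1,5,50,95])*1e3,1) if m.sum() else "",n.sum(),np.round(np.percentile(b[n],[95,99])*1e3,1) if n.sum() else "")
E
```

```text
clock: 9.08
tool_pos: [0.4552, 0.0046, 0.1436]
orientation: [-180.0, 0.0, 84.6]
force: [-0.0, -1.1, -0.2]
opening: 0.0116
clock: 9.5
tool_pos: [0.4571, 0.0247, 0.1436]
orientation: [180.0, 0.0, 84.6]
force: [2.3, -1.0, -1.2]
opening: 0.0115
clock: 9.92
tool_pos: [0.4588, 0.0427, 0.1436]
orientation: [180.0, -0.0, 84.7]
force: [0.6, -0.2, -0.1]
opening: 0.0117
clock: 10.33
tool_pos: [0.4605, 0.0606, 0.1436]
orientation: [180.0, -0.0, 84.7]
force: [1.4, -0.5, 0.7]
opening: 0.0121
clock: 10.75
tool_pos: [0.4609, 0.0652, 0.1435]
orientation: [180.0, -0.0, 84.6]
force: [0.8, 0.5, -0.6]
opening: 0.0115
[ 0.09433858 -0.45044766 -0.02085299] [ 0.80948535  0.48496921 -0.59800544]
0.06 673 [ 90.1  91.8 100.4 109.7] 345 [64.3 64.4]
0.08 1134 [ 79.1  81.6  93.  104.1] 364 [64.3 64.3]
0.1 1046 [70.3 72.2 82.2 93. ] 361 [64.2 64.2]
0.12 900 [69.7 70.4 78.5 86.4] 332 [64.1 64.2]
0.14 907 [69.1 69.8 77.9 85.8] 327 [64.  64.1]
0.16 817 [69.1 69.8 77.3 85.8] 380 [63.9 64. ]
0.18 5 [69.  69.  69.1 70.3] 0 
0.2 0  0
```

Run:
```python
from h import *
o=get_obs()
w=snapshot("wrist");T=o["tool_pos"][:2];y=np.radians(o["orientation"][2]);d=np.array([np.cos(y),np.sin(y)]);l=np.array([-d[1],d[0]])
P=cloud(w);q=(P[...,:2]-T);a=q@d;b=q@l;Z=P[...,2]
K=[];D=[]
for u in range(200,560):
    m=np.where((Z[:,u]>.046)&(Z[:,u]<.053)&(b[:,u]>.066)&(b[:,u]<.1)&(a[:,u]>.118)&(a[:,u]<.185))[0]
    if len(m)>5:i=m[np.argmin(b[m,u])];j=m[np.argmax(b[m,u])];K.append((a[i,u],b[i,u],b[j,u]))
    m=np.where((Z[:,u]>.036)&(Z[:,u]<.06)&(b[:,u]>.05)&(b[:,u]<.0665)&(a[:,u]>-.02)&(a[:,u]<.175))[0]
    if len(m)>2:i=m[np.argmax(b[m,u])];D.append((a[i,u],b[i,u]))
K=np.array(K);D=np.array(D);print(len(K),len(D))
for A,B in((K[:,0],K[:,1]),(K[:,0],K[:,2]),(D[:,0],D[:,1])):
    f=np.polyfit(A,B,1);print("deg",np.degrees(np.arctan(f[0])),"at .16 mm",1e3*np.polyval(f,.16),"rms",1e3*np.std(B-np.polyval(f,A)))
```

```text
96 297
deg -0.8672793077363433 at .16 mm 69.15292111905451 rms 0.18866215601278452
deg 0.728716306034337 at .16 mm 86.48804937500476 rms 1.7495685329442774
deg -0.16815696578646291 at .16 mm 64.00466538430315 rms 0.06639389110154865
```

```bash
python3 -m handwheel '[[[0.01,0,0],[0,0,0.0004]],[[0.025,0,0],[0,0,0.0008]],[[0.04,0.0002,0],[0,0,0.0012]],[[0.055,0.0003,0],[0,0,0.0012]],[[0.07,0.0004,0],[0,0,0.0012]]]'
python3 -m handwheel '[[[0.01,0,0],[0,0,0]],[[0.02,0,0],[0,0,0]],[[0.03,0,0],[0,0,0]],[[0.035,0,0],[0,0,0]],[[0.04,0,0],[0,0,0]]]'
python3 -m handwheel '[[[0.005,0,0],[0,0,0]],[[0.01,0,0],[0,0,0]],[[0.01,0,0],[0,0,0]]]'
python3 - <<'E'
from h import *
o=get_obs();print(o["moment"],o["force"],o["tool_pos"],o["orientation"])
w=snapshot("wrist");T=o["tool_pos"][:2];y=np.radians(o["orientation"][2]);d=np.array([np.cos(y),np.sin(y)]);l=np.array([-d[1],d[0]])
P=cloud(w);q=(P[...,:2]-T);a=q@d;b=q@l;Z=P[...,2]
K=[]
for u in range(200,560):
    m=np.where((Z[:,u]>.046)&(Z[:,u]<.053)&(b[:,u]>.066)&(b[:,u]<.1)&(a[:,u]>.09)&(a[:,u]<.185))[0]
    if len(m)>5:i=m[np.argmin(b[m,u])];K.append((a[i,u],b[i,u]))
K=np.array(K);f=np.polyfit(K[:,0],K[:,1],1);print("kerb deg",np.degrees(np.arctan(f[0])),"at .16 mm",1e3*np.polyval(f,.16))
c=snapshot("scene");t=snapshot("top")
save({"color":np.hstack([cv2.resize(c["color"][120:270,230:380],(450,450)),cv2.resize(w["color"][60:320,210:560],(606,450))])[:,:800] if 0 else cv2.resize(c["color"][130:250,230:390],(800,600),interpolation=cv2.INTER_CUBIC)},"sc3.png")
E
```

```text
clock: 11.27
tool_pos: [0.4622, 0.0793, 0.1436]
orientation: [-180.0, 0.0, 84.2]
force: [0.6, -1.2, 0.7]
opening: 0.0117
clock: 11.68
tool_pos: [0.463, 0.0871, 0.1436]
orientation: [-180.0, -0.0, 84.2]
force: [0.7, -0.9, 1.1]
opening: 0.0121
clock: 11.93
tool_pos: [0.4632, 0.0891, 0.1435]
orientation: [-180.0, -0.0, 84.2]
force: [-0.6, -0.5, -0.7]
opening: 0.0119
[-0.05004065 -0.18216833 -0.01743749] [-0.57014624 -0.49492507 -0.72623753] [0.46324978 0.08909151 0.14353754] [-1.79999059e+02 -5.87696663e-03  8.42108452e+01]
kerb deg -0.16784153020993436 at .16 mm 70.34727074447304
```

```bash
python3 -m handwheel '[[[0.005,0,0],[0,0,0]],[[0.01,0,0],[0,0,0]],[[0.01,0,0],[0,0,0]]]'
```

```text
clock: 12.33
tool_pos: [0.4634, 0.091, 0.1435]
orientation: [-180.0, 0.0, 84.2]
force: [1.8, -0.2, 0.4]
opening: 0.0119
```

```bash
python3 -m handwheel '[[[0.005,0,0],[0,0,0]],[[0.005,0,0],[0,0,0]]]'
```

```text
clock: 12.5
tool_pos: [0.4636, 0.092, 0.1435]
orientation: [-180.0, 0.0, 84.2]
force: [0.1, -0.8, -0.6]
opening: 0.012
```

```bash
python3 -m handwheel '[[[0.005,0,0],[0,0,0]],[[0.01,0,0],[0,0,0]],[[0.01,0,0],[0,0,0]]]'
```

```text
clock: 12.75
tool_pos: [0.4638, 0.0941, 0.1436]
orientation: [-180.0, -0.0, 84.2]
force: [0.4, 0.2, -0.2]
opening: 0.0121
```

```bash
python3 -m handwheel '[[[0.005,0,0],[0,0,0]],[[0.005,0,0],[0,0,0]]]'
```

```text
clock: 12.92
tool_pos: [0.4639, 0.0951, 0.1435]
orientation: [180.0, -0.0, 84.2]
force: [-0.7, -0.8, -0.3]
opening: 0.0115
```

```bash
python3 -m handwheel '[[[0.005,0,0],[0,0,0]],[[0.005,0,0],[0,0,0]]]'
```

```text
clock: 13.08
tool_pos: [0.464, 0.096, 0.1435]
orientation: [-180.0, -0.0, 84.2]
force: [0.6, -0.2, 0.3]
opening: 0.0119
```

```bash
python3 -m handwheel '[[[0.005,0,0],[0,0,0]],[[0.005,0,0],[0,0,0]]]'
```

```text
clock: 13.25
tool_pos: [0.464, 0.097, 0.1435]
orientation: [-180.0, -0.0, 84.2]
force: [1.0, -0.3, -0.4]
opening: 0.0116
```

```bash
python3 -m handwheel '[[[0.005,0,0],[0,0,0]],[[0.005,0,0],[0,0,0]]]'
```

```text
clock: 13.42
tool_pos: [0.4642, 0.098, 0.1436]
orientation: [180.0, -0.0, 84.2]
force: [0.1, -0.6, -0.1]
opening: 0.012
```

```bash
python3 -m handwheel '[[[0.005,0,0],[0,0,0]],[[0.005,0,0],[0,0,0]]]'
```

```text
clock: 13.58
tool_pos: [0.4643, 0.099, 0.1436]
orientation: [180.0, -0.0, 84.2]
force: [0.6, -0.7, -0.2]
opening: 0.0119
```

```bash
python3 -m handwheel '[[[0.005,0,0],[0,0,0]],[[0.005,0,0],[0,0,0]]]'
```

```text
clock: 13.75
tool_pos: [0.4644, 0.1, 0.1436]
orientation: [180.0, -0.0, 84.2]
force: [-0.9, -0.0, -0.1]
opening: 0.0119
```

```bash
python3 -m handwheel '[[[0.005,0,0],[0,0,0]],[[0.005,0,0],[0,0,0]]]'
```

```text
clock: 13.92
tool_pos: [0.4644, 0.101, 0.1435]
orientation: [-180.0, -0.0, 84.2]
force: [0.5, -1.2, -0.0]
opening: 0.0121
```

```bash
python3 -m handwheel '[[[0.005,0,0],[0,0,0]],[[0.005,0,0],[0,0,0]]]'
```

```text
clock: 14.08
tool_pos: [0.4645, 0.1018, 0.1436]
orientation: [-180.0, 0.0, 84.2]
force: [1.0, -1.3, 0.4]
opening: 0.012
```

```bash
python3 -m handwheel '[[[0.005,0,0],[0,0,0]],[[0.005,0,0],[0,0,0]]]'
```

```text
clock: 14.25
tool_pos: [0.4644, 0.102, 0.1436]
orientation: [-180.0, 0.1, 84.2]
force: [1.3, -6.5, 1.4]
opening: 0.0118
```

```bash
python3 -m handwheel '[[[0,0,0],[0,0,0]]]'
```

```text
clock: 14.33
tool_pos: [0.4644, 0.102, 0.1436]
orientation: [-180.0, 0.1, 84.2]
force: [1.4, -4.6, 1.5]
opening: 0.0117
```

```bash
python3 -m handwheel '[[[0.002,0,0],[0,0,0]],[[0.002,0,0],[0,0,0]]]'
```

```text
clock: 14.5
tool_pos: [0.4644, 0.102, 0.1436]
orientation: [-180.0, 0.1, 84.2]
force: [1.8, -7.9, 1.8]
opening: 0.0119
```

```bash
python3 -m handwheel '[[[0.001,0,0],[0,0,0]],[[0.001,0,0],[0,0,0]],[[0.001,0,0],[0,0,0]]]'; python3 -c "
from h import *
o=get_obs();print(o['force'],o['moment'],o['orientation'],o['tool_pos'])"
```

```text
clock: 14.75
tool_pos: [0.4644, 0.1021, 0.1437]
orientation: [-180.0, 0.1, 84.2]
force: [1.5, -8.0, 2.3]
opening: 0.0117
[ 1.49104541 -8.04129786  2.30032229] [-2.88005290e+00 -6.40297972e-01  2.07341027e-03] [-1.79963340e+02  1.35213654e-01  8.42086636e+01] [0.46438626 0.10206369 0.14367137]
```

```bash
python3 -m handwheel '[[[0.001,0,0.001],[0,0.0003,0]],[[0.001,0,0.001],[0,0.0003,0]],[[0.001,0,0.001],[0,0.0003,0]]]'; python3 -c "
from h import *
o=get_obs();print(o['force'],o['moment'],o['orientation'],o['tool_pos'])"
```

```text
clock: 15.0
tool_pos: [0.4644, 0.102, 0.1436]
orientation: [-180.0, 0.0, 84.2]
force: [2.2, -8.8, 4.1]
opening: 0.0117
[ 2.21963367 -8.80216708  4.10775259] [-3.30377063 -0.56668068 -0.00355104] [-1.79963343e+02  4.99255369e-02  8.42098660e+01] [0.46441223 0.10204367 0.14358074]
```

```bash
python3 -m handwheel '[[[0,0,0],[0,0,0]],[[0,0,0],[0,0,0]],[[0,0,0],[0,0,0]],[[0,0,0],[0,0,0]],[[0,0,0],[0,0,0]]]'
python3 -m handwheel '[[[0.0003,0,0],[0,0,0]],[[0.0003,0,0],[0,0,0]],[[0.0003,0,0],[0,0,0]],[[0.0003,0,0],[0,0,0]],[[0.0003,0,0],[0,0,0]]]'
python3 -m handwheel '[[[0,0,0],[0,0,0]],[[0,0,0],[0,0,0]],[[0,0,0],[0,0,0]],[[0,0,0],[0,0,0]]]'
```

```text
clock: 15.42
tool_pos: [0.4644, 0.102, 0.1436]
orientation: [-180.0, 0.0, 84.2]
force: [1.5, -9.2, 3.3]
opening: 0.0119
clock: 15.83
tool_pos: [0.4644, 0.1021, 0.1436]
orientation: [-180.0, 0.1, 84.2]
force: [1.1, -9.5, 3.6]
opening: 0.0119
clock: 16.17
tool_pos: [0.4644, 0.1021, 0.1436]
orientation: [-180.0, 0.1, 84.2]
force: [0.9, -8.5, 3.4]
opening: 0.0116
```

```bash
python3 -m handwheel '[[[-0.002,0,-0.0005],[0,-0.0001,0]],[[-0.004,0,-0.001],[0,-0.0002,0]],[[-0.0055,0,-0.001],[0,-0.0003,0]],[[-0.0055,0,-0.001],[0,-0.0003,0]],[[-0.0055,0,-0.001],[0,-0.0003,0]]]'; python3 -c "
from h import *
o=get_obs();print(o['force'],o['moment'],o['orientation'],o['tool_pos'])"
```

```text
clock: 16.58
tool_pos: [0.4644, 0.102, 0.1436]
orientation: [-180.0, 0.1, 84.2]
force: [1.0, -6.3, 2.2]
opening: 0.012
[ 1.00305919 -6.2979753   2.15361736] [-2.22356474 -0.3566891  -0.02197664] [-1.79973588e+02  6.84442396e-02  8.42109629e+01] [0.46439043 0.10198586 0.14359657]
```

```bash
python3 -m handwheel '[[[-0.002,0,0],[0,0,0]],[[-0.004,0,0],[0,0,0]],[[-0.005,0,0],[0,0,0]],[[-0.005,0,0],[0,0,0]],[[-0.005,0,0],[0,0,0]]]'; python3 -c "
from h import *
o=get_obs();print(o['force'],o['moment'],o['orientation'],o['tool_pos'])"
```

```text
clock: 17.0
tool_pos: [0.4645, 0.1018, 0.1435]
orientation: [-180.0, -0.0, 84.2]
force: [-0.8, -2.4, 0.4]
opening: 0.0118
[-0.76611103 -2.4084677   0.38667993] [-0.55300419  0.03641937 -0.03129074] [-1.79997219e+02 -1.19590828e-02  8.42165938e+01] [0.46448144 0.10181493 0.14354021]
```

```bash
python3 -m handwheel '[[[0,0,0],[0,0,0]],[[0,0,0],[0,0,0]],[[0,0,0],[0,0,0]],[[0,0,0],[0,0,0]],[[0,0,0],[0,0,0]]]' 0
python3 -m handwheel '[[[0,0,0],[0,0,0]],[[0,0,0],[0,0,0]],[[0,0,0],[0,0,0]],[[0,0,0],[0,0,0]],[[0,0,0],[0,0,0]]]'
python3 -m handwheel '[[[0,0,-0.05],[0,0,0]],[[0,0,-0.1],[0,0,0]],[[0,0,-0.2],[0,0,0]],[[0,0,-0.35],[0,0,0]],[[0,0,-0.5],[0,0,0]]]'
python3 -m handwheel '[[[-0.2,0,0],[0,0,0]],[[-0.4,0,0],[0,0,0]],[[-0.6,0,0],[0,0,0]],[[-0.8,0,0],[0,0,0]],[[-1,0,0],[0,0,0]]]'
python3 -m handwheel '[[[-0.2,0,0],[0,0,0]],[[-0.4,0,0],[0,0,0]],[[-0.6,0,0],[0,0,0]],[[-0.6,0,0],[0,0,0]],[[-0.6,0,0],[0,0,0]]]'
python3 - <<'E'
from h import *
import pickle
t=snapshot("top");c=snapshot("scene");pickle.dump((t,c),open("s4.pkl","wb"))
a=cv2.resize(t["color"][170:290,150:310],(533,400),interpolation=cv2.INTER_CUBIC)
save(t,"fin.png",(150,165,310,285),5)
P=cloud(t);Z=P[...,2];m=(Z>.15)&(Z<.165)&(abs(P[...,0]-.465)<.09)&(abs(P[...,1]-.1)<.05)
q=P[m][:,:2].astype(np.float32);print(len(q),cv2.minAreaRect(q))
E
```

```text
clock: 17.42
tool_pos: [0.4646, 0.1018, 0.1436]
orientation: [180.0, -0.0, 84.2]
force: [0.1, -0.0, 0.9]
opening: 0.0395
clock: 17.83
tool_pos: [0.4645, 0.1016, 0.1436]
orientation: [-180.0, -0.0, 84.2]
force: [-0.3, -0.2, -0.4]
opening: 0.0438
clock: 18.25
tool_pos: [0.4641, 0.1013, 0.2448]
orientation: [-180.0, 0.0, 84.2]
force: [0.9, 0.8, 0.3]
opening: 0.0443
clock: 18.67
tool_pos: [0.4439, -0.0989, 0.2445]
orientation: [179.9, -0.0, 84.3]
force: [0.9, -0.1, 0.1]
opening: 0.0436
clock: 19.08
tool_pos: [0.4316, -0.2189, 0.2438]
orientation: [-180.0, 0.0, 83.9]
force: [0.4, 0.2, -0.2]
opening: 0.0436
189 ((0.46608245372772217, 0.10224464535713196), (0.012194087728857994, 0.1081763356924057), 84.0138168334961)
```

View pics/fin.png

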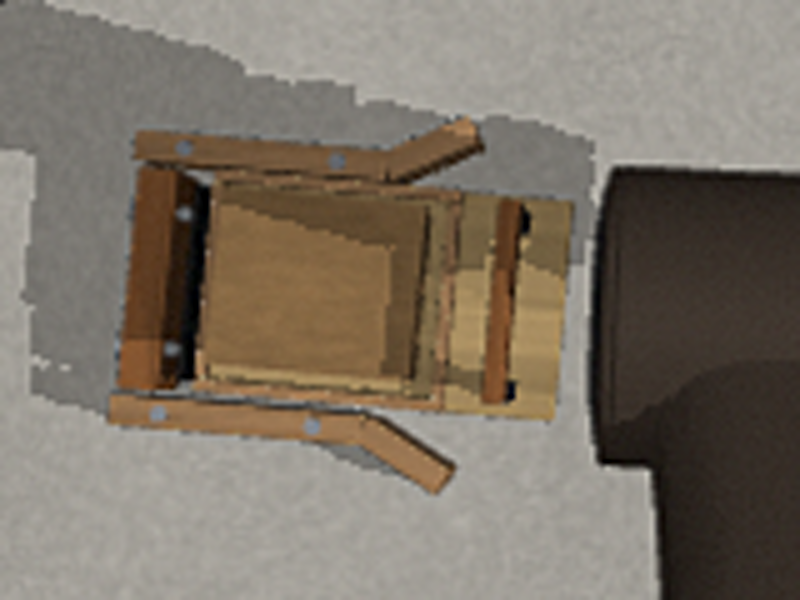

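```bash
python3 -c "
from h import *
t=snapshot('top')
P=cloud(t);Z=P[...,2];m=(Z>.15)&(Z<.165)&(abs(P[...,0]-.465)<.09)&(abs(P[...,1]-.1)<.05)
print(cv2.minAreaRect(P[m][:,:2].astype(np.float32)));print(close_job())"
```

```text
((0.46601247787475586, 0.1022486537694931), (0.01232187170535326, 0.10799604654312134), 84.00346374511719)
the job is handed in; nothing more can be done
None
```

The caddy is parked in the bay with its carton aboard, its nose against the black buffer. The robot has let go and moved clear, and I handed the job in at about 19 s.

**How it went:**
- I pinched the handle and turned the caddy about 8° in place towards the bay line. I then pushed it straight for about 200 mm so the castors came round, curved it onto the bay axis, and drove it in.
- The only sign of castor trail was the right castor, seen in one picture close to where a trailing wheel should be. The left castor was out of sight, and I did not check either one again inside the bay.
- At the buffer I leaned on it for a little over 1 s. The force readings were about 8 to 9.5 N, and the highest at any time was 9.5 N. I then eased off to about 2 N and released.

**Last checks:**
- **Standing still:** two depth readings of the handle after release agree to about 0.1 mm. It sits where it was let go, within the roughly 2 mm camera calibration, at yaw 84.0°.
- **Square to the bay:** the last wrist-camera fit gave the deck edge and kerb the same angle to about 0.1°. That was after I corrected the heading by 0.4° on the way in.
- **Clear of the kerbs:** the caddy stands about 2 mm right of centre, with roughly 6 mm spare on the left and 2 mm on the right. Side forces inside the bay stayed near the noise, at most about 2 N.
- **Rear wheels:** during the lean the tool pitched by about 0.1°, so I levelled it and pressed down slightly. I did not see the wheels directly at that moment.
- **Other things:** I did not measure the bystanders' positions afterwards. No reading suggested contact with any of them.

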